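# Sweep stone chips into the trough of a cleaning board

### The arm

A 7-joint arm with a two-finger parallel gripper is mounted at the origin on the work surface. World frame = base frame: x ahead of the robot, y to its left, z up, the work surface at z = 0. Lengths are in m, angles in rad, forces in N, time in s.
With the tool pointing down it reaches from about 0.425 to 0.875 m from the base axis. Payload 4.7 kg.
Tool frame: the origin (TCP) lies midway between the tips of the shut fingers; the grasp point (between the pads) lies 19 mm behind it; z points along the fingers, y is the line along which they close (so a half turn about z gives the same grasp; the last joint's range is limited). The gripper opens to 87 mm and grips with 3 to 60 N. Pads are 19 mm wide; open, the fingers measure 117 mm over their backs; the gripper's body (75 mm by 190 mm) begins 51 mm behind the grasp point.
Start: joints at [-1.213, 0.321, -0.07, 1.45, 0.023, 1.371, -0.057], TCP at [0.219, 0.612, 0.223] pointing down, gripper open.
Joint ranges: [-2.86, 2.86], [-0.3, 2.09], [-1.38, 1.24], [0.06, 2.45], [-1.56, 4.7], [0.09, 2.05], [-2.69, 2.69]. Speed limits (rad/s): [2.57, 2.57, 3.14, 3.14, 3.14, 3.14, 3.14].

### API

Orientations are given as [roll, pitch, yaw] about the fixed x, y, z axes, in that order (R = Rz(yaw) Ry(pitch) Rx(roll)).
In Python, from station import env, optics gives the robot as it stands.
- The arm moves only by the tool drive_tool, never from a script. Its argument "motion" is a list that holds one entry, the list of rows, each a list of 7 numbers: the shift along the world's x, y, z in cm, then the turn, a rotation vector about the world's x, y, z in rad, then the closure, from 0 (fully open) to 1 (shut). In form: [[[dx, dy, dz, wx, wy, wz, gripper], ...]]. A call has 1 to 8 rows; each row shifts and turns the commanded pose from where the row before left it; what a row does not reach is not made up. A row lasts 1/8 s, in which the tool goes at most 62.5 mm and 10.7 degrees, less where a joint would pass 70% of its speed; a pose out of reach is approached as far as the arm can. A call is refused whole if a number of a shift passes 6.25 or a number of a turn 0.188, either way. A call with a gripper value outside its range is refused whole. The fingers move at their own pace and stop on an object; the grip force is fixed at half the most. Time passes only in rows, so rows that do not move let the fingers close. It gives the time, the measured TCP pose, the force, the opening and the grip force at its end, in the units of the state.
- env.state(): the state, without advancing time (a new reading comes with each control period).
- optics.capture(name): name is "scene" or "side" or "wrist"; returns a dict with "img" (480x640x3 uint8, red, green, blue), "z_map" (480x640 float32, m along the optical axis (not along the pixel's ray), 0 where there is no reading), "K" (3x3 intrinsics, pixels), "distortion" ([k1, k2, p1, p2, k3] as OpenCV has them; the pictures are not rectified), "xyz" and "attitude" of the camera in the world. Camera axes: x right, y down, z forward; pixel columns grow to the right and rows downward; lengths in m; the calibration is good to about 2 mm. A picture is of the moment at which its call begins.
- env.job_done(): hands the job in; it is judged then, once.
Trained networks look in the newest picture that a camera, given by its name, has taken for a name from the list of things; names that differ only in an ending like _2 or _b are one class to them, and where a whole thing is asked for, a point or a joint stands for the part that bears it (a point fixed in the world has none). Each returns a list of dicts, best first, with "conf" (0 to 1); they miss things now and then, are a little off and sometimes report something else, mostly with a low value. They report only what shows in the picture. A call takes as long as a camera call. They do not tell look-alikes from the thing itself.
- optics.boxes_of(camera, name): "xyz" ([x, y, z] in m, in the coordinates of the camera as it stood for that picture, good to about 4 mm: the middle of the surface that is visible of it).
- optics.place_of(camera, name): "xyz" ([x, y, z] in m, in the coordinates of the camera as it stood for that picture, good to about 4 mm: a listed point, or the origin of a listed thing).
The state is a dict: "time": time; "joint_positions": joint angles; "qvel": joint speeds; "tau": joint torques, N m; "eef_pos": TCP position; "orientation": TCP orientation; "ft_force": force on the tool from outside, world axes, zero at the start; "moment": the same for the moment, N m; "finger_gap": opening from 0.0 (shut) to 1.0 (fully open); "grip_force": force on a finger pad.
Only numpy, scipy, OpenCV 4.12 (cv2) and the standard library are available. Lean on these libraries where they do the work, as an engineer would, in place of code of your own. Each camera call takes 0.05 s, during which the arm holds its last target. There are 200 camera calls.

### The job

With the fingers closed, gently sweep the three brown stone chips along the cleaning board and over its edge, so that all three lie down in the aluminium trough. Only push the chips: do not pinch, lift or press down on them. Leave the little glass vial that stands among them, and the jar, bottle and brush beside the board, standing or lying where they are.

Things in the scene. Friction and masses are not known exactly. Their poses are not given: they have to be found in the camera images.
- board: Cleaning board fixed to the bench, 345 mm long (x) by 340 mm wide (y). Flat grey top from x = -170 to +70 mm, 70 mm above the bench, then a sharp step down into an open aluminium trough. Side rims 8 mm thick rise 12 mm above the flat top; none at x = -170 or at the step. Origin: centre of its underside. +x points along the board to the trough, away from the robot within about 20 degrees; z up.
- edge (a point): Middle of the step where the flat top ends and the trough begins, at the height of the flat top (70 mm above the bench); same axes as the board.
- trough (a point): Centre of the trough's inner floor (97 along x by 324 mm), which is 54 mm below the flat top; the trough's outer walls, 8 mm thick, rise 34 mm above its floor, 20 mm short of the flat top's level. Same axes as the board.
- chip_long: Long brown stone chip, 40 by 29 mm and 14 mm thick, about 28 g. Origin at the middle of the chip, also at mid-height. It starts lying flat on the board's top, at any yaw.
- chip_six: Six-sided brown stone chip, 38 mm across and 16 mm thick, about 30 g. Origin at the middle of the chip, also at mid-height. It starts lying flat on the board's top, at any yaw.
- chip_square: Small squarish brown stone chip, 34 by 32 mm and 12 mm thick, about 22 g. Origin at the middle of the chip, also at mid-height. It starts lying flat on the board's top, at any yaw. The three chips and the vial stand side by side across the board in any order, in lanes along the board's x about 60 mm apart (centres at least 46 mm apart across the board).
- vial: Small closed glass vial with an aluminium cap, 26 mm in diameter, 42 mm tall, 45 g, standing upright on the board's flat top among the chips; to be left there. Origin: centre of its underside.
- jar: Glass jar with a brass-coloured lid, 72 mm in diameter, 75 mm tall, standing on the bench beside the board's left (+y) side; leave alone. Origin: centre of its underside.
- squeeze_bottle: White squeeze bottle with a red cap, 60 mm in diameter, 130 mm tall, standing on the bench beside the board's right (-y) side; leave alone. Origin: centre of its underside.
- brush: Wooden-handled brush, 200 mm long, 42 mm wide, 20 mm thick, lying on the bench beside the left (+y) side of the trough, along the board; leave alone. Origin: the middle of its underside.
There are look-alikes about, which are no part of the job. Leave any red look-alike of the chip_square alone. Leave any turquoise look-alike of the chip_six alone.

How it is judged:
At the end, for the whole second after the job is handed in: All three chips rest in the trough: each centre past the edge, within the walls and at least 15 mm below the level of the flat top. Vial, jar, bottle and brush within 12 mm of where they started, the first three upright (within 0.15 rad) (x of chip_long in the frame of edge between 0 and 0.105 m and y of chip_long in the frame of edge between -0.17 and 0.17 m and z of each of chip_long, chip_six, chip_square in the frame of edge below -0.015 m and linear speed of each of chip_long, chip_six, chip_square below 0.02 m/s and x of chip_six in the frame of edge between 0 and 0.105 m and y of chip_six in the frame of edge between -0.17 and 0.17 m and x of chip_square in the frame of edge between 0 and 0.105 m and y of chip_square in the frame of edge between -0.17 and 0.17 m and distance of each of vial, jar, squeeze_bottle, brush from where it was at the start of the episode below 0.012 m and angle between each of vial, jar, squeeze_bottle's own z axis and vertical below 0.15 rad); the robot touches nothing.
It fails at once if a chip is lifted: its centre more than 25 mm above the board's flat top (height (world z) of any of chip_long, chip_six, chip_square above 0.095 m).
It fails at once if a chip is pinched or pressed hard (over 25 N from the fingers) (contact force between any of chip_long, chip_six, chip_square and the fingers above 25 N).
It fails at once if the vial is pushed more than 12 mm from its place or tipped (distance of vial from where it was at the start of the episode above 0.012 m or angle between vial's own z axis and vertical above 0.3 rad).
It fails at once if the jar, the bottle or the brush is pushed more than 12 mm from its place (distance of any of jar, squeeze_bottle, brush from where it was at the start of the episode above 0.012 m).
It also fails if it takes over 53 s, if anything falls off the work surface, if the arm or the gripper's body presses on something with over 40 N, if the wrist force passes 120 N, or if a joint passes its speed limit or range.

## Working session

There is one attempt and no reset: what is moved stays moved. The work goes in short steps, Python scripts to look and compute and a tool call to move; the robot and the scene stay as the last step left them, time stands still between calls to the robot, and variables do not carry over. Pictures are saved under pics/ and viewed, at most 10 in all, crops included, and the job is handed in when it is done.

Besides the shell and the picture viewer there is one more tool, called after "Call:" as name([rows], argument=value, ...), one row to a line, values as JSON. drive_tool: Moves the arm, as the interface text tells. Its arguments: {"type":"object","properties":{"motion":{"type":"array","items":{"type":"array","items":{"type":"array","items":{"type":"number"}}}}},"required":["motion"]}

```bash
mkdir -p pics; cat > h.py <<'E'
import numpy as np, cv2
from scipy.spatial.transform import Rotation as R
from station import env, optics
def rot(a):
    a=np.array(a,float)
    return a if a.shape==(3,3) else (R.from_euler('xyz',a).as_matrix() if a.size==3 else R.from_quat(a).as_matrix())
def w(c,p): return rot(c['attitude'])@np.array(p)+np.array(c['xyz'])
def cloud(c):
    v,u=np.mgrid[:480,:640]
    p=cv2.undistortPoints(np.stack([u,v],-1).reshape(-1,1,2).astype(np.float64),np.array(c['K']),np.array(c['distortion'])).reshape(480,640,2)
    z=c['z_map'].astype(float); P=np.dstack([p*z[...,None],z])
    return P@rot(c['attitude']).T+np.array(c['xyz'])
def pix(c,P):
    M=rot(c['attitude']); t=-M.T@np.array(c['xyz'])
    return cv2.projectPoints(np.array(P,float).reshape(-1,1,3),cv2.Rodrigues(M.T)[0],t,np.array(c['K']),np.array(c['distortion']))[0].reshape(-1,2)
E
python3 - <<'E'
from h import *
for n in ['scene','side']:
    c=optics.capture(n); cv2.imwrite(f'pics/{n}0.png',c['img'][...,::-1]); print(n,c['xyz'],c['attitude'])
    for o in ['board','edge','trough','chip_long','chip_six','chip_square','vial','jar','squeeze_bottle','brush']:
        for d in optics.place_of(n,o)[:4]:
            p=w(c,d['xyz']); print(o,round(d['conf'],2),p.round(3),pix(c,p).round()[0])
print(env.state())
E
```

```text
scene [1.13777683 0.24886357 0.60532308] [-2.25561431  0.00762226  1.91798508]
board 0.7 [0.558 0.078 0.001] [345. 293.]
edge 0.9 [0.622 0.083 0.071] [337. 290.]
edge 0.23 [0.668 0.354 0.003] [492. 381.]
trough 0.88 [0.675 0.086 0.017] [328. 334.]
chip_long 0.84 [0.507 0.173 0.077] [405. 257.]
chip_six 0.63 [0.536 0.111 0.082] [367. 257.]
chip_square 0.64 [0.531 0.046 0.078] [333. 249.]
chip_square 0.5 [ 0.476 -0.174  0.005] [244. 239.]
vial 0.75 [ 0.51  -0.019  0.071] [304. 238.]
jar 0.87 [ 0.487  0.338 -0.001] [490. 301.]
squeeze_bottle 0.57 [ 0.672 -0.192 -0.002] [188. 301.]
brush 0.58 [ 0.665  0.359 -0.   ] [495. 382.]
side [ 0.46474732 -0.65719059  0.57522101] [-2.20481911  0.00848574 -0.1000161 ]
board 0.58 [0.551 0.074 0.002] [328. 258.]
edge 0.8 [0.62  0.083 0.068] [364. 226.]
edge 0.24 [0.507 0.17  0.077] [301. 201.]
trough 0.97 [0.673 0.085 0.018] [389. 244.]
chip_long 0.76 [0.504 0.17  0.078] [299. 201.]
chip_six 0.69 [0.624 0.083 0.067] [366. 226.]
chip_six 0.56 [0.535 0.113 0.078] [317. 215.]
chip_six 0.55 [0.311 0.177 0.006] [208. 234.]
chip_square 0.71 [0.53  0.043 0.0
[... 457 characters left out ...]
sitions': array([-1.21286034,  0.32096261, -0.07009958,  1.45049541,  0.02258072,
        1.37082304, -0.05690391]), 'qvel': array([ 8.04902290e-04,  5.84958485e-04,  8.63648390e-05,  3.74771701e-04,
        2.19138918e-04, -4.78838033e-04,  3.15155608e-04]), 'tau': array([ 2.93020148e-04, -4.91119301e+01, -4.02825857e-01, -3.12777007e+01,
       -6.38159830e-02,  3.37616319e-02,  3.06943139e-05]), 'eef_pos': array([0.21913807, 0.6119614 , 0.22261312]), 'orientation': array([3.14149448e+00, 2.68261771e-05, 2.79776744e+00]), 'ft_force': array([-0.28479927,  0.21824717,  0.07019436]), 'moment': array([-0.04373096, -0.00116109, -0.00239995]), 'grip_force': 0.0, 'finger_gap': 0.9958417816228121}
```

View pics/scene0.png

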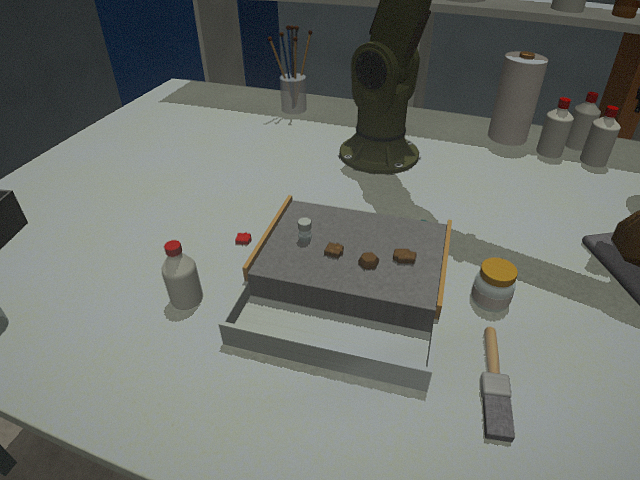

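View pics/side0.png

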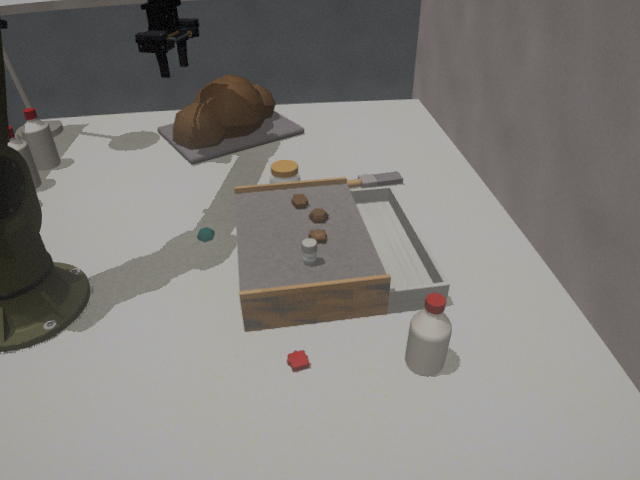

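The scene picture shows the chips at (404,256), (369,260) and (333,249), with the vial at (304,230). The side picture shows the same four at (299,201), (318,215), (318,237) and (309,252).

Things that could be taken for the targets:
- **chip_square:** the brown one at scene (333,249), or the red look-alike on the bench at scene (243,238) / side (298,360). I choose the brown one.
- **chip_six:** the brown one at scene (369,260), or the turquoise one on the bench at side (206,234). I choose the brown one.
- **chip_long:** only the brown one at scene (404,256).

Next I measure the board yaw and chip positions, and check the choice in a crop.

```bash
python3 - <<'E'
from h import *
from scipy import ndimage as nd
E0=np.array([.621,.083])
for n in ['scene','side']:
    c=optics.capture(n); P=cloud(c); z=P[...,2]; X=P[...,:2]
    near=(abs(P[...,0]-.53)<.2)&(abs(P[...,1]-.08)<.21)
    top=near&(abs(z-.07)<.004)&(c['z_map']>0)
    top=nd.binary_opening(top,iterations=2)
    r=cv2.minAreaRect(X[top].astype(np.float32)*1000); print(n,'top',r,np.median(z[top]),cv2.boxPoints(r).round().tolist())
    # step line: farthest-x top points by y bins
    q=X[top]; b=[]
    for y in np.arange(-.05,.2,.01):
        m=abs(q[:,1]-y)<.005
        if m.sum()>10: b.append((y,np.percentile(q[m,0],99)))
    b=np.array(b); k=np.polyfit(b[:,0],b[:,1],1); print('edge line x=',k,'yaw',-np.arctan(k[0]))
    hi=near&(z>.0765)&(z<.12)
    l,k=nd.label(nd.binary_opening(hi))
    for i in range(1,k+1):
        m=l==i
        if m.sum()>25:
            rr=cv2.minAreaRect(X[m].astype(np.float32)*1000)
            print(m.sum(),np.r_[X[m].mean(0),np.percentile(z[m],95)].round(4),'rect',np.round(rr[0]),np.round(rr[1]),round(rr[2]),c['img'][m].mean(0).round())
    if n=='scene':
        cv2.imwrite('pics/crop.png',cv2.resize(c['img'][200:300,220:460,::-1],None,fx=3.3,fy=3.3,interpolation=cv2.INTER_CUBIC))
E
```

```text
scene top ((504.75018310546875, 75.89118957519531), (244.01454162597656, 329.1513671875), 3.9523372650146484) 0.07062246514153203 [[372.0, 232.0], [394.0, -97.0], [638.0, -80.0], [615.0, 248.0]]
edge line x= [-0.06882708  0.63035998] yaw 0.06871870642141482
453 [ 0.5306 -0.087   0.0837] rect [515. -89.] [242.  10.] 4 [128. 106.  71.]
280 [ 0.5176 -0.0151  0.1131] rect [513. -17.] [24. 26.] 84 [102. 107. 101.]
439 [0.5113 0.2426 0.0849] rect [495. 242.] [239.   8.] 4 [148. 121.  75.]
194 [0.535  0.0484 0.0836] rect [531.  49.] [31. 32.] 89 [87. 70. 48.]
264 [0.5117 0.1729 0.0856] rect [509. 172.] [29. 41.] 14 [85. 68. 47.]
227 [0.5455 0.1161 0.0879] rect [543. 115.] [32. 30.] 84 [77. 62. 43.]
side top ((502.2430725097656, 72.07422637939453), (239.1576385498047, 338.39471435546875), 3.7666666507720947) 0.06936873561329931 [[372.0, 233.0], [394.0, -105.0], [633.0, -89.0], [610.0, 249.0]]
edge line x= [-0.06742734  0.62389199] yaw 0.06732543634375983
430 [0.4875 0.2385 0.0826] rect [491. 240.] [238.  15.] 4 [129. 108.  84.]
167 [0.5032 0.1649 0.0846] rect [503. 168.] [29. 42.] 16 [98. 80. 64.]
172 [0.5357 0.1069 0.0864] rect [536. 109.] [31. 31.] 37 [93. 75. 60.]
501 [ 0.5139 -0.004   0.112 ] rect [519.  14.] [98. 30.] 76 [117. 109. 101.]
853 [ 0.5092 -0.0922  0.0829] rect [513. -91.] [237.  13.] 4 [136. 114.  87.]
```

View pics/crop.png

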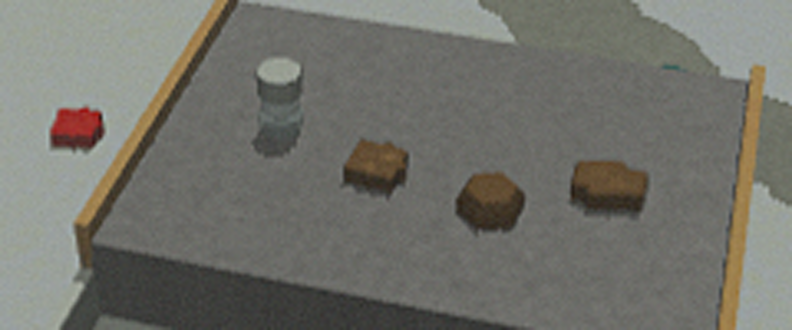

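The crop shows the vial at (280,100), and square at (376,165), six at (490,200) and long at (610,185), all brown and on the board. The red look-alike is off the board at (77,128), so the choice holds. Board yaw is about 0.068 rad.

Call:
drive_tool([
  [[2.5,-4.8,0,0,0,0.06,1],[2.5,-4.8,0,0,0,0.06,1],[2.5,-4.8,0,0,0,0.06,1],[2.5,-4.8,0,0,0,0.06,1],[2.5,-4.8,0,0,0,0.06,1],[2.5,-4.8,0,0,0,0.06,1],[2.5,-4.8,0,0,0,0.052,1],[2.5,-4.8,0,0,0,0,1]],
])

```text
time: 2.2
eef_pos: [0.4198, 0.2264, 0.223]
orientation: [3.141, 0.001, -3.073]
ft_force: [0.3, 0.8, 0.3]
finger_gap: 0.171
grip_force: 0.0
```

Call:
drive_tool([
  [[1.7,-3,0,0,0,0,1],[1.7,-3,0,0,0,0,1],[0,0,-4,0,0,0,1],[0,0,-4,0,0,0,1],[0,0,-3,0,0,0,1],[0,0,0,0,0,0,1],[0,0,0,0,0,0,1]],
])

```text
time: 3.08
eef_pos: [0.454, 0.1684, 0.1139]
orientation: [3.141, 0.002, -3.073]
ft_force: [-0.6, -0.4, 0.7]
finger_gap: 0.007
grip_force: 0.0
```

```bash
python3 - <<'E'
from h import *
s=env.state(); print(s['time'],s['eef_pos'],s['orientation'],s['finger_gap'],s['ft_force'])
c=optics.capture('wrist')
for o in ['chip_long','chip_six','chip_square','vial','edge']:
    for d in optics.place_of('wrist',o)[:2]: print(o,round(d['conf'],2),w(c,d['xyz']).round(4))
cv2.imwrite('pics/w1.png',c['img'][...,::-1])
E
```

```text
3.075 [0.45397835 0.1683587  0.11391063] [ 3.14078505e+00  1.79830460e-03 -3.07334228e+00] 0.00678626051248121 [-0.59848028 -0.38371574  0.68287554]
chip_long 0.62 [0.5022 0.1684 0.077 ]
chip_six 0.67 [0.3083 0.174  0.0126]
chip_six 0.18 [ 0.4796  0.3372 -0.0006]
chip_square 0.66 [0.5302 0.0466 0.0738]
```

View pics/w1.png

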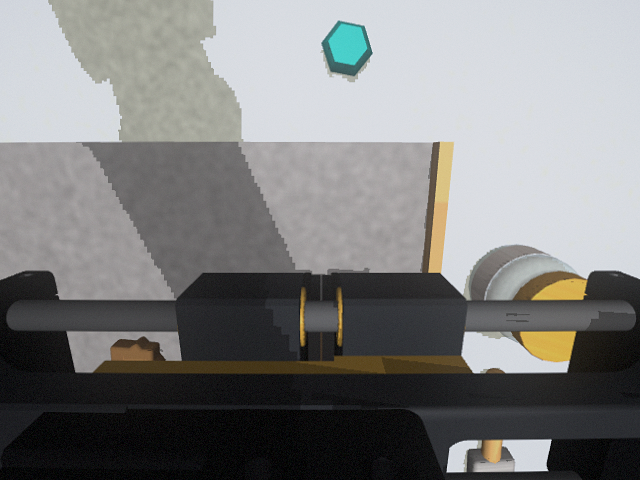

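The wrist picture looks back towards the robot: turquoise look-alike at (347,47), square chip at (135,350). The fingers are shut and the yaw is aligned. Next I descend behind the long chip and push.

Call:
drive_tool([
  [[0,0,-1.8,0,0,0,1],[0,0,-1.4,0,0,0,1],[0,0,-0.5,0,0,0,1],[0,0,0,0,0,0,1],[0.8,0.055,0,0,0,0,1],[0.8,0.055,0,0,0,0,1],[0.8,0.055,0,0,0,0,1],[0.8,0.055,0,0,0,0,1]],
])

```text
time: 4.38
eef_pos: [0.4858, 0.1702, 0.0757]
orientation: [3.142, 0.0, -3.073]
ft_force: [-0.7, -0.2, 0.1]
finger_gap: 0.008
grip_force: 0.1
```

Call:
drive_tool([
  [[0.8,0.055,0,0,0,0,1],[0.8,0.055,0,0,0,0,1],[0.8,0.055,0,0,0,0,1],[0.8,0.055,0,0,0,0,1],[0.8,0.055,0,0,0,0,1],[0.8,0.055,0,0,0,0,1],[0.8,0.055,0,0,0,0,1],[0,0,0,0,0,0,1]],
])

```text
time: 5.38
eef_pos: [0.5418, 0.174, 0.0756]
orientation: [-3.141, 0.0, -3.074]
ft_force: [0.4, 0.6, 1.3]
finger_gap: 0.008
grip_force: 0.0
```

```bash
cat > look.py <<'E'
from h import *
import sys
s=env.state(); print(s['time'],s['eef_pos'])
for n in ['scene','side']:
    c=optics.capture(n); cv2.imwrite(f'pics/{sys.argv[1]}_{n}.png',c['img'][150:400,180:520,::-1])
    for o in ['chip_long','chip_six','chip_square','vial']:
        for d in optics.place_of(n,o)[:2]: print(n,o,round(d['conf'],2),w(c,d['xyz']).round(3))
E
python3 look.py a; python3 -c "
import cv2;cv2.imwrite('pics/a.png',cv2.vconcat([cv2.imread('pics/a_scene.png'),cv2.imread('pics/a_side.png')]))"
```

```text
5.375 [0.54178625 0.17398205 0.07559698]
scene chip_long 0.6 [0.573 0.174 0.076]
scene chip_six 0.75 [0.534 0.114 0.084]
scene chip_square 0.81 [0.529 0.046 0.077]
scene chip_square 0.53 [ 0.479 -0.173  0.004]
scene vial 0.52 [ 0.513 -0.02   0.072]
scene vial 0.29 [0.557 0.081 0.001]
side chip_long 0.67 [0.566 0.169 0.078]
side chip_six 0.67 [0.309 0.18  0.005]
side chip_six 0.57 [0.534 0.111 0.08 ]
side chip_square 0.76 [0.531 0.044 0.075]
side chip_square 0.72 [ 0.478 -0.174  0.003]
side vial 0.55 [ 0.509 -0.022  0.069]
```

View pics/a.png

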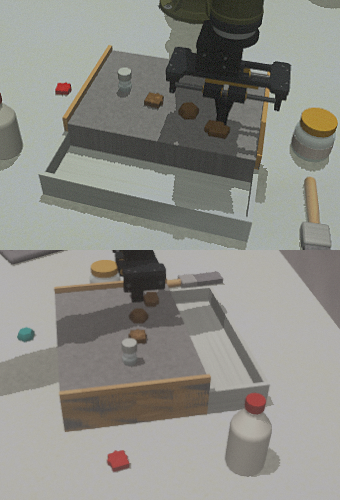

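The composite shows the long chip directly ahead of the fingers, at (217,129) in the scene half and (151,298) in the side half. The six and square chips and the vial have not moved. I continue over the edge.

Call:
drive_tool([
  [[0.9,0.06,0,0,0,0,1],[0.9,0.06,0,0,0,0,1],[0.9,0.06,0,0,0,0,1],[0.9,0.06,0,0,0,0,1],[0.9,0.06,0,0,0,0,1],[0.9,0.06,0,0,0,0,1],[0.9,0.06,0,0,0,0,1],[0.9,0.06,0,0,0,0,1]],
])

```text
time: 6.88
eef_pos: [0.6138, 0.1788, 0.0756]
orientation: [3.142, 0.0, -3.073]
ft_force: [0.5, 0.3, 0.1]
finger_gap: 0.003
grip_force: 0.0
```

Call:
drive_tool([
  [[0.4,0.03,0,0,0,0,1],[0,0,0,0,0,0,1],[0,0,0,0,0,0,1]],
])

```text
time: 7.25
eef_pos: [0.6168, 0.1791, 0.0755]
orientation: [3.141, -0.0, -3.073]
ft_force: [-0.3, 0.3, -0.3]
finger_gap: 0.004
grip_force: 0.0
```

```bash
python3 look.py b | grep -v chip_s
```

```text
7.25 [0.61682656 0.17912896 0.07554461]
scene chip_long 0.74 [0.653 0.174 0.023]
scene vial 0.81 [ 0.511 -0.02   0.071]
scene vial 0.7 [0.665 0.356 0.003]
side chip_long 0.58 [0.651 0.174 0.024]
side vial 0.66 [ 0.507 -0.019  0.071]
side vial 0.57 [0.623 0.081 0.069]
```

The long chip lies flat in the trough at z = 0.023. Next is the six-sided chip.

Call:
drive_tool([
  [[0,0,4,0,0,0,1],[-2,-1,1,0,0,0,1],[-4,-2.2,0,0,0,0,1],[-4,-2.2,0,0,0,0,1],[-3.2,-1.6,0,0,0,0,1],[0,0,0,0,0,0,1],[0,0,0,0,0,0,1]],
])

```text
time: 8.62
eef_pos: [0.486, 0.1097, 0.1261]
orientation: [3.141, 0.002, -3.073]
ft_force: [0.0, 0.7, 0.2]
finger_gap: 0.006
grip_force: 0.0
```

Call:
drive_tool([
  [[0,-0.1,-2.5,0,0,0,1],[0,0,-1.8,0,0,0,1],[0,0,-0.7,0,0,0,1],[0,0,0,0,0,0,1],[0.8,0.055,0,0,0,0,1],[0.8,0.055,0,0,0,0,1],[0.8,0.055,0,0,0,0,1],[0.8,0.055,0,0,0,0,1]],
])

```text
time: 9.62
eef_pos: [0.5178, 0.1104, 0.0758]
orientation: [3.141, 0.0, -3.073]
ft_force: [-0.3, -0.9, -0.1]
finger_gap: 0.006
grip_force: 0.1
```

Call:
drive_tool([
  [[0.8,0.055,0,0,0,0,1],[0.8,0.055,0,0,0,0,1],[0.8,0.055,0,0,0,0,1],[0.8,0.055,0,0,0,0,1],[0.8,0.055,0,0,0,0,1],[0,0,0,0,0,0,1]],
])

```text
time: 10.38
eef_pos: [0.5578, 0.113, 0.0756]
orientation: [-3.141, 0.0, -3.074]
ft_force: [0.2, -0.5, -0.3]
finger_gap: 0.006
grip_force: 0.0
```

```bash
python3 look.py c
```

```text
10.375 [0.5577794  0.11304589 0.07558801]
scene chip_six 0.74 [0.585 0.115 0.084]
scene chip_square 0.63 [ 0.479 -0.173  0.006]
scene chip_square 0.53 [0.529 0.046 0.077]
scene vial 0.78 [ 0.513 -0.02   0.07 ]
side chip_long 0.44 [0.649 0.174 0.024]
side chip_six 0.7 [0.582 0.114 0.08 ]
side chip_six 0.48 [0.309 0.183 0.009]
side chip_square 0.79 [ 0.476 -0.175  0.004]
side chip_square 0.74 [0.526 0.041 0.077]
```

Well centred. I go on to x ≈ 0.622.

Call:
drive_tool([
  [[0.8,0.055,0,0,0,0,1],[0.8,0.055,0,0,0,0,1],[0.8,0.055,0,0,0,0,1],[0.8,0.055,0,0,0,0,1],[0.8,0.055,0,0,0,0,1],[0.8,0.055,0,0,0,0,1],[0.8,0.055,0,0,0,0,1],[0.8,0.055,0,0,0,0,1]],
])

```text
time: 11.88
eef_pos: [0.6217, 0.1175, 0.0756]
orientation: [3.141, 0.0, -3.073]
ft_force: [0.5, -0.7, 0.0]
finger_gap: -0.001
grip_force: 0.0
```

Call:
drive_tool([
  [[0,0,0,0,0,0,1],[0,0,0,0,0,0,1]],
])

```text
time: 12.12
eef_pos: [0.6209, 0.1174, 0.0754]
orientation: [3.142, -0.001, -3.073]
ft_force: [0.3, -0.6, 0.2]
finger_gap: 0.003
grip_force: 0.0
```

```bash
python3 look.py d
```

```text
12.125 [0.62085921 0.11743795 0.07541773]
scene chip_long 0.65 [0.676 0.091 0.018]
scene chip_long 0.64 [0.656 0.175 0.023]
scene chip_six 0.53 [0.662 0.116 0.027]
scene chip_square 0.6 [ 0.477 -0.173  0.007]
scene chip_square 0.53 [0.528 0.044 0.077]
side chip_long 0.73 [0.551 0.073 0.003]
side chip_long 0.52 [0.624 0.08  0.067]
side chip_six 0.72 [0.307 0.18  0.008]
side chip_six 0.63 [0.662 0.119 0.026]
side chip_square 0.77 [ 0.477 -0.177  0.003]
side chip_square 0.57 [0.529 0.043 0.075]
side vial 0.62 [ 0.507 -0.02   0.072]
```

The six-sided chip is in the trough. Now the square one.

Call:
drive_tool([
  [[0,0,4,0,0,0,1],[-2.5,-1.3,1,0,0,0,1],[-4,-2.2,0,0,0,0,1],[-4,-2.2,0,0,0,0,1],[-3.4,-1.8,0,0,0,0,1],[0,0,0,0,0,0,1],[0,0,0,0,0,0,1]],
])

```text
time: 13.5
eef_pos: [0.4829, 0.043, 0.1261]
orientation: [3.141, 0.002, -3.073]
ft_force: [-0.0, 0.4, -0.6]
finger_gap: 0.004
grip_force: 0.0
```

Call:
drive_tool([
  [[0,0,-2.5,0,0,0,1],[0,0,-1.8,0,0,0,1],[0,0,-0.7,0,0,0,1],[0,0,0,0,0,0,1],[0.8,0.055,0,0,0,0,1],[0.8,0.055,0,0,0,0,1],[0.8,0.055,0,0,0,0,1],[0.8,0.055,0,0,0,0,1]],
])

```text
time: 14.5
eef_pos: [0.5149, 0.0447, 0.0758]
orientation: [3.141, 0.0, -3.073]
ft_force: [0.3, 0.6, 0.5]
finger_gap: 0.008
grip_force: 0.1
```

Call:
drive_tool([
  [[0.8,0.055,0,0,0,0,1],[0.8,0.055,0,0,0,0,1],[0.8,0.055,0,0,0,0,1],[0.8,0.055,0,0,0,0,1],[0.8,0.055,0,0,0,0,1],[0,0,0,0,0,0,1]],
])

```text
time: 15.25
eef_pos: [0.5548, 0.0474, 0.0756]
orientation: [-3.141, 0.0, -3.073]
ft_force: [0.0, 0.0, -0.7]
finger_gap: 0.001
grip_force: 0.0
```

```bash
python3 look.py e
```

```text
15.25 [0.55476013 0.04741857 0.07557767]
scene chip_long 0.65 [0.653 0.177 0.022]
scene chip_six 0.82 [0.663 0.115 0.03 ]
scene chip_six 0.66 [ 0.672 -0.193 -0.001]
scene chip_square 0.71 [0.583 0.047 0.077]
scene chip_square 0.66 [ 0.478 -0.176  0.006]
scene vial 0.48 [ 0.512 -0.022  0.07 ]
scene vial 0.45 [0.654 0.18  0.021]
side chip_long 0.71 [0.65  0.172 0.023]
side chip_six 0.56 [0.663 0.116 0.025]
side chip_square 0.74 [0.579 0.044 0.074]
side chip_square 0.73 [ 0.474 -0.174  0.005]
side vial 0.89 [ 0.509 -0.018  0.068]
side vial 0.52 [ 0.668 -0.193  0.002]
```

Call:
drive_tool([
  [[0.9,0.06,0,0,0,0,1],[0.9,0.06,0,0,0,0,1],[0.9,0.06,0,0,0,0,1],[0.9,0.06,0,0,0,0,1],[0.9,0.06,0,0,0,0,1],[0.9,0.06,0,0,0,0,1],[0.9,0.06,0,0,0,0,1],[0.8,0.06,0,0,0,0,1]],
])

```text
time: 16.75
eef_pos: [0.6257, 0.0522, 0.0755]
orientation: [3.142, 0.0, -3.073]
ft_force: [-0.9, -0.7, -0.3]
finger_gap: 0.006
grip_force: 0.0
```

Call:
drive_tool([
  [[0,0,0,0,0,0,1],[0,0,2,0,0,0,1],[0,0,4,0,0,0,1],[0,0,4,0,0,0,1],[-5,0,4,0,0,0,1],[-5,0,0,0,0,0,1],[0,0,0,0,0,0,1],[0,0,0,0,0,0,1]],
])

```text
time: 17.75
eef_pos: [0.527, 0.0523, 0.2161]
orientation: [3.141, 0.003, -3.073]
ft_force: [-0.0, -0.9, 0.1]
finger_gap: 0.006
grip_force: 0.0
```

```bash
python3 look.py f; python3 -c "
import cv2;cv2.imwrite('pics/f.png',cv2.vconcat([cv2.imread('pics/f_scene.png'),cv2.imread('pics/f_side.png')]))"
```

```text
17.75 [0.52696378 0.05229271 0.21605252]
scene chip_long 0.91 [0.651 0.176 0.019]
scene chip_long 0.52 [ 0.672 -0.194  0.003]
scene chip_six 0.88 [0.661 0.115 0.027]
scene chip_square 0.63 [0.661 0.036 0.025]
scene chip_square 0.48 [ 0.478 -0.175  0.005]
scene vial 0.63 [ 0.511 -0.023  0.07 ]
side chip_long 0.75 [0.65  0.176 0.022]
side chip_long 0.58 [0.668 0.086 0.014]
side chip_six 0.63 [0.661 0.115 0.026]
side chip_six 0.53 [0.307 0.179 0.007]
side chip_square 0.83 [ 0.475 -0.177  0.007]
side chip_square 0.54 [0.662 0.033 0.021]
side vial 0.68 [ 0.507 -0.022  0.068]
side vial 0.61 [0.672 0.087 0.014]
```

View pics/f.png

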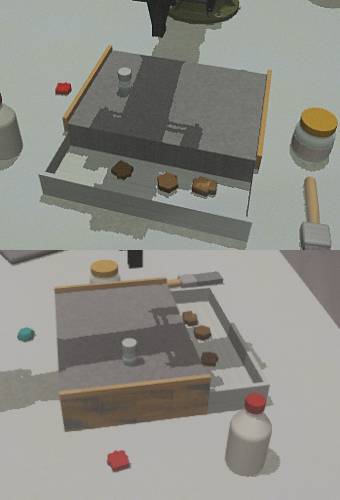

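The picture shows all three brown chips in the trough, at (122,169), (167,183) and (204,186). The vial at (124,75), the jar, bottle and brush are unmoved, and the arm is clear.

```bash
python3 -c "
from station import env
print(env.job_done())"
```

```text
the job is handed in; nothing more can be done
None
```

I swept all three brown chips over the edge, and they lay in the trough in the last picture, with the vial, jar, bottle and brush where they started; the job is handed in at about 18 s, but the judge's verdict was not shown.

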